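# Pin the loose half of a hinged clamp into its fork

## Robot

A 7-joint arm with a two-finger parallel gripper is mounted at the origin on the work surface. World frame = base frame: x ahead of the robot, y to its left, z up, the work surface at z = 0. Lengths are in m, angles in degrees, forces in N, time in s.
With the tool pointing down it reaches from about 0.35 to 0.775 m from the base axis. Payload 3.1 kg.
Tool frame: the origin (TCP) lies on the centre line of the jaws, within the pads' length; the fingertips stand 17 mm ahead of it and the grasp point (between the pads) lies 2 mm behind it (robot.tip_reach is the distance from the TCP to the fingertips, in m); z points along the fingers, y is the direction in which the jaws open and shut (so a half turn about z gives the same grasp; the last joint's range is limited). The gripper opens to 85 mm and grips with 20 to 120 N. Pads are 22 mm wide; open, the fingers measure 114 mm over their backs; the gripper's body (76 mm by 85 mm) begins 54 mm behind the grasp point. The pads swing forward as they close: fully open they stand 13 mm farther back than shut.
Start: joints at [61.725, 17.813, 0.802, 86.603, -0.252, 75.585, -1.558], TCP at [0.24, -0.495, 0.248] pointing down, gripper open.
Joint ranges: [-154.91, 154.91], [-16.99, 109.72], [-72.82, 74.43], [7.12, 147.25], [-82.49, 262.49], [11.32, 116.49], [-174.64, 174.64]. Speed limits (degrees/s): [159.86, 159.86, 180, 180, 180, 180, 180].

## Interface

Orientations are given as [roll, pitch, yaw] about the fixed x, y, z axes, in that order (R = Rz(yaw) Ry(pitch) Rx(roll)).
In Python, from station import robot, fingers, vision, workorder, recognise gives the robot as it stands. Calls block until the motion is done:
- robot.move_to(position, orientation): joint-space move of the TCP to a pose.
- robot.line_to(position, orientation=None, velocity=0.15, f_stop=None): straight line of the TCP; orientation=None keeps the orientation; velocity is the mean speed in m/s. With f_stop (N) it stops when the force on the tool has changed by that much, and returns True; else False.
- robot.move_j(angles): joint-space move.
- fingers.gripper_to(opening, force=None): opening from 0.0 (shut) to 1.0 (fully open); force is the grip in N (None keeps the last); returns when the fingers have stopped.
- robot.pause(seconds).
- robot.inverse_kinematics(position, orientation): joint angles nearest the present ones, or None.
- vision.grab_frame(name): name is "side" or "top" or "wrist"; returns the picture (400x640x3 uint8, red, green, blue); there is no depth.
- vision.calibration(name): a dict with "mtx" (3x3 intrinsics, pixels), "k1" (the pictures are not rectified: a ray, as slopes to the right and down, at radius r is drawn at 1 + k1 r^2 times it, then the intrinsics apply), "extrinsics" (4x4, takes a point from world to camera coordinates); the wrist camera has in their place "T_tool_cam" (4x4, takes a point from camera to tool coordinates, whose origin is the TCP and whose axes are the flange's). Camera axes: x right, y up, looking along -z (the intrinsics and any distortion apply to the point x, -y, -z); pixel columns grow to the right and rows downward; lengths in m; the calibration is good to about 2 mm. A picture is of the moment at which its call begins: read the wrist's pose just before it. calibration takes no time and is no camera call.
A pose or a line that the arm cannot do raises robot.PlanningError and nothing moves.
- workorder.close_job(): hands the job in, once; it reports no verdict.
Trained networks look in the newest picture that a camera, given by its name, has taken for a name from the list of things; names that differ only in an ending like _2 or _b are one class to them, and where a whole thing is asked for, a point or a joint stands for the part that bears it (a point fixed in the world has none). Each returns a list of dicts, best first, with "p" (0 to 1); they miss things now and then, are a little off and sometimes report something else, mostly with a low value. They report only what shows in the picture. A call takes as long as a camera call. They do not tell look-alikes from the thing itself.
- recognise(label, camera): "rect" ([centre column, centre row, width, height] in pixels, round what is visible of it).
Readings, each from a call of its own:
- robot.current_time_s(): time.
- robot.current_joint_positions(): joint angles.
- robot.current_dq(): joint speeds.
- robot.current_joint_torque(): joint torques, N m.
- robot.current_tool_pos(): TCP position.
- robot.current_eef_rot(): TCP orientation.
- robot.current_contact_force(): force on the tool from outside, world axes, zero at the start.
- robot.current_torque(): the same for the moment, N m.
- robot.current_finger_gap(): opening from 0.0 (shut) to 1.0 (fully open).
Only numpy, scipy, OpenCV 4.12 (cv2) and the standard library are available. Lean on these libraries where they do the work, as an engineer would, in place of code of your own. Each camera call takes 0.05 s, during which the arm holds its last target.

## Task

Join the two halves of the hinged clamp: gently slide the blue loose half along the grey fixture until its brass knuckle is fully home in the throat of the aluminium fork, with the holes in line. Then take the steel pin from its red cradle, put it down through the fork and the knuckle, and press it gently home so that it drives the orange plug down and its head sits flush on the fork. Leave the joined half in place, let go of everything, and leave the other tools and parts on the bench where they are.

Things in the scene. Friction and masses are not known exactly. Their poses are not given: they have to be found in the camera images.
- fork_mouth (a point): Centre of the hole's mouth on top of the aluminium fork, 80 mm above the bench; z up along the hinge axis, x and y those of the fixture (bolted down; place and yaw vary). Fork: upper plate about 47 x 47 mm, 16 mm thick, hole 13 mm, over an 18 mm high gap, over a 14 mm hole in the slab on the same axis. Nothing stands above the plate.
- fork_mid (a point): On the hinge axis, 55 mm above the bench: where the centre of the knuckle's hole belongs. The fork's gap opens towards (-0.565, -0.825) of the fixture's x, y; at its back two walls form a 90 degree V, symmetrical about that direction. The round knuckle pushed into the V comes home with its hole within about 1 mm of the axis. Upper plate's underside: 9 mm above here.
- slab_top (a point): Middle of the top of the grey fixture slab, 195 (x) x 210 (y) mm, 46 mm high; axes of the fixture. The hinge axis lies at (+37.5, +60 mm) from here. The fixed clamp half is a 16 mm high aluminium arc on it, outer radius 42 mm, on the +x side of the point (+37.5, +5 mm).
- plug_top (a point): Top of the orange plug in the slab's hole, on the hinge axis, at first 1 mm below the slab's top (35 mm below the fork's top). The pin must push it down 37 mm to come home, against a steady friction of about 5 N; it stays where it is pushed.
- half_hole (a point): Centre (mid-height) of the 13.6 mm vertical through hole in the round brass knuckle, 30 mm across, 14 mm high (2 mm clear of the slab), of the loose half. The half lies flat on the slab, about 0.22 kg, z up; in its frame the blue half ring, 16 mm high, outer radius 42 mm, lies on the -x side of (0, -55 mm). It starts 45 to 75 mm out of the fork, yaw about -0.6 rad from the fixture, good at the end too.
- half_grip (a point): Centre of the upright blue grip rib on the loose half, 84 mm above the bench: 12 mm thick (x of the half), 32 mm long (y), standing from 62 to 98 mm above the bench. The knuckle's hole lies at (+37, +55 mm) from here in the half's axes (same as half_hole's).
- pin_mid (a point): Half-way along the steel pin's shaft; z runs along the pin to its head. Shaft 12 mm wide, 72 mm long, end tapered over 4 mm to 8 mm; head 20 mm wide, 6 mm thick; 85 g. It starts in the red cradle (base 100 x 60 mm), head up, leaning 40 degrees from vertical, away from the robot give or take 0.4 rad. The upper 40 mm of shaft is free at both sides; a strip 8 mm wide lies under it.
- pin_neck (a point): On the pin's axis, at the underside of its head (36 mm above pin_mid along the pin). Home means that this point lies at fork_mouth.
- pin_tip (a point): Centre of the end face of the pin's nose, 36 mm below pin_mid along the pin.
- wrench: Bystander: steel wrench 190 mm long lying on the bench.
- driver: Bystander: screwdriver with a yellow handle, 200 mm.
- oil: Bystander: closed black bottle with a red cap, 60 mm wide, 160 mm high.
- bearing: Bystander: steel bearing ring, 52 mm wide, 15 mm high.
- piston: Bystander: aluminium piston, 60 mm wide, 50 mm high.
- socket: Bystander: dark steel socket, 28 mm wide, 40 mm high.
Not all that is in view belongs to the job. What is shaped like the part that bears half_hole but pink is not meant.

How it is judged:
By the outcome, as a careful person would: the job done as asked, in the order asked, and still so for the second after the job is handed in, with the robot touching nothing.
It also fails if it takes over 66 s, if anything falls off the work surface, if the arm or the gripper's body presses on something with over 40 N, if the wrist force passes 120 N, or if a joint passes its speed limit or range.

## Working session

There is one attempt and no reset: what is moved stays moved. The work goes in short steps, each a Python script; the robot and the scene stay as the last script left them, time stands still between calls to the robot, and variables do not carry over. Pictures are saved under pics/ and viewed, and the job is handed in when it is done.

```bash
ls; mkdir -p pics
python3 - <<'E'
from station import robot, fingers, vision, workorder, recognise
import cv2
for n in ("side","top","wrist"):
    im=vision.grab_frame(n); cv2.imwrite(f"pics/a_{n}.png",im[:,:,::-1])
    c=vision.calibration(n); print(n,c)
    if n!="wrist":
        for l in ("fork_mouth","half_hole","half_grip","pin_mid","pin_neck","slab_top"):
            print(l,[(round(d["p"],2),[round(float(v),1) for v in d["rect"]]) for d in recognise(l,n)[:3]])
print(robot.current_time_s(), robot.current_tool_pos(), robot.current_eef_rot())
E
```

```text
pics
side {'mtx': array([[371.40796894,   0.        , 333.21914875],
       [  0.        , 371.40796894, 195.85976462],
       [  0.        ,   0.        ,   1.        ]]), 'k1': -0.015042392063079982, 'extrinsics': array([[ 0.98632098, -0.16461565,  0.00852125, -0.5750253 ],
       [ 0.09820539,  0.62835991,  0.77169912, -0.12695345],
       [-0.13238817, -0.7603062 ,  0.6359307 , -1.0538501 ],
       [ 0.        ,  0.        ,  0.        ,  1.        ]])}
fork_mouth [(0.95, [319.6, 212.7, 73.7, 61.6]), (0.39, [338.6, 141.3, 17.8, 20.3])]
half_hole [(0.82, [376.8, 275.7, 30.0, 41.2]), (0.61, [310.0, 211.7, 27.6, 32.3]), (0.27, [336.8, 141.0, 16.7, 14.6])]
half_grip [(0.88, [309.1, 213.7, 32.6, 31.7]), (0.82, [377.4, 276.6, 31.2, 35.4])]
pin_mid [(0.38, [298.4, 150.9, 17.0, 13.1])]
pin_neck [(0.39, [299.7, 149.4, 3.8, 2.9])]
slab_top [(0.89, [318.2, 212.8, 69.5, 63.0]), (0.2, [309.9, 211.1, 33.1, 32.8])]
top {'mtx': array([[362.91480257,   0.        , 319.63822155],
       [  0.        , 362.91480257, 197.65779377],
       [  0.        ,   0.        ,   1.        ]]), 'k1': -0.025913
[... 641 characters left out ...]
 213.8, 86.7, 81.3]), (0.56, [224.4, 226.4, 18.7, 18.3])]
wrist {'mtx': array([[306.03340404,   0.        , 324.11065827],
       [  0.        , 306.03340404, 203.59467289],
       [  0.        ,   0.        ,   1.        ]]), 'k1': 0.007645446470239865, 'T_tool_cam': array([[-5.54491790e-04,  9.51302249e-01,  3.08259182e-01,
         7.88776945e-02],
       [ 9.99999801e-01,  4.34927778e-04,  4.56576526e-04,
        -7.53803219e-04],
       [ 3.00271795e-04,  3.08259374e-01, -9.51302301e-01,
        -1.25715835e-01],
       [ 0.00000000e+00,  0.00000000e+00,  0.00000000e+00,
         1.00000000e+00]])}
0.75 [ 0.24015864 -0.49485143  0.24835551] [1.79990995e+02 1.60087891e-03 2.58877781e+01]
```

View pics/a_top.png

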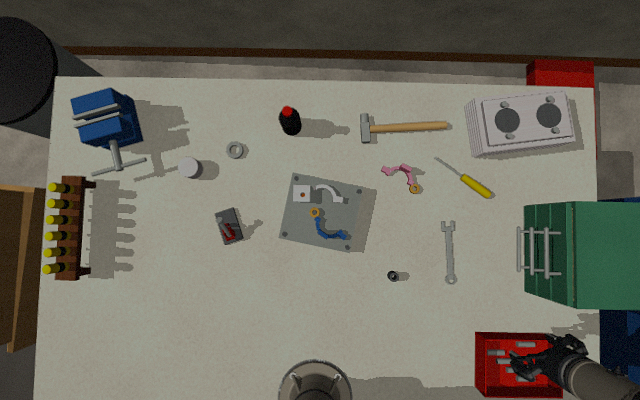

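View pics/a_side.png

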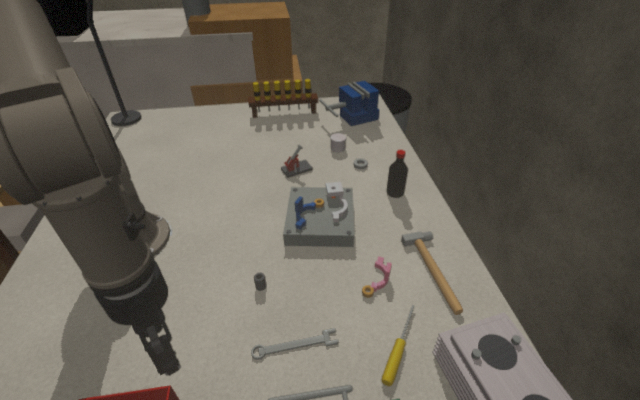

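```bash
cat > h.py <<'E'
from station import robot, fingers, vision, workorder, recognise
import numpy as np, cv2
from scipy.spatial.transform import Rotation as Ro
from scipy.optimize import least_squares
F=np.diag([1,-1,-1.])
def RT(rpy): return Ro.from_euler('xyz',rpy,degrees=True).as_matrix()
class Cam:
    def __init__(s,name,pos=None,rpy=None):
        c=vision.calibration(name); s.K=c["mtx"]; s.k=c["k1"]
        if name=="wrist":
            T=np.eye(4); T[:3,:3]=RT(rpy); T[:3,3]=pos
            s.E=np.linalg.inv(T@c["T_tool_cam"])
        else: s.E=c["extrinsics"]
        s.C=np.linalg.inv(s.E)[:3,3]
    def proj(s,P):
        P=np.atleast_2d(P); q=(P@s.E[:3,:3].T+s.E[:3,3])@F
        u=q[:,:2]/q[:,2:]; r2=(u**2).sum(1,keepdims=True); u=u*(1+s.k*r2)
        return u@s.K[:2,:2].T+s.K[:2,2]
    def ray(s,px):
        d=(np.asarray(px,float)-s.K[:2,2])/s.K[0,0]; u=d.copy()
        for _ in range(10): u=d/(1+s.k*(u@u))
        v=s.E[:3,:3].T@(F@np.array([u[0],u[1],1.])); return s.C,v/np.linalg.norm(v)
    def onz(s,px,z):
        c,v=s.ray(px); return c+v*(z-c[2])/v[2]
def grab(name,fn=None):
    p,r=robot.current_tool_pos(),robot.current_eef_rot()
    im=vision.grab_frame(name)
    if fn: cv2.imwrite("pics/"+fn,im[:,:,::-1])
    np.savez("last_%s.npz"%name,im=im,p=p,r=r)
    return im,Cam(name,p,r)
def tri(obs): # list of (cam,px)
    A=np.zeros((3,3));b=np.zeros(3)
    for c,px in obs:
        o,v=c.ray(px);M=np.eye(3)-np.outer(v,v);A+=M;b+=M@o
    return np.linalg.solve(A,b)
E
python3 - <<'E'
from h import *
t=Cam("top")
for n,px,z in (("fork",(302,191),.08),("knuckle",(316,213),.062),("rib",(317,222),.098),("slab",(327,213),.046),("cradle",(229,227),.02)):
    print(n,t.onz(px,z).round(3))
for n,px,z in (("fork",(335,187),.08),("slab",(320,210),.046),("cradle",(297,169),.0),("head",(299,149),.08)):
    print(n,Cam("side").onz(px,z).round(3))
def tryp(p,y):
    for yy in y:
        j=robot.inverse_kinematics(p,[180,0,yy]); print(p,yy,None if j is None else np.round(j,0))
tryp([.48,-.02,.30],[-60,-30,0,25,60,180])
tryp([.48,.25,.30],[-30,0,25,60,180])
E
```

```text
fork [0.599 0.048 0.08 ]
knuckle [0.538 0.007 0.062]
rib [0.513 0.003 0.098]
slab [ 0.54  -0.024  0.046]
cradle [0.491 0.265 0.02 ]
fork [0.597 0.053 0.08 ]
slab [ 0.542 -0.005  0.046]
cradle [0.498 0.277 0.   ]
head [0.509 0.282 0.08 ]
[0.48, -0.02, 0.3] -60 [  19.    9.  -22.   91.    4.   81. -153.]
[0.48, -0.02, 0.3] -30 [  22.   10.  -25.   91.    4.   81. -124.]
[0.48, -0.02, 0.3] 0 [ 23.  10. -27.  91.   5.  81. -94.]
[0.48, -0.02, 0.3] 25 [ 24.  10. -28.  91.   5.  81. -69.]
[0.48, -0.02, 0.3] 60 [ 28.  10. -32.  90.   6.  81. -35.]
[0.48, -0.02, 0.3] 180 [ 33.  11. -39.  90.   7.  81.  84.]
[0.48, 0.25, 0.3] -30 [  14.   27.  -64.   81.   24.   87. -169.]
[0.48, 0.25, 0.3] 0 [  12.   26.  -62.   81.   23.   86. -138.]
[0.48, 0.25, 0.3] 25 [  13.   27.  -63.   81.   24.   87. -114.]
[0.48, 0.25, 0.3] 60 [ 14.  28. -65.  81.  25.  87. -80.]
[0.48, 0.25, 0.3] 180 [  2.  20. -43.  81.  14.  84.  49.]
```

Run:
```python
from h import *
robot.move_j([0,12,0,91,0,78,-44])
print(robot.current_time_s(), robot.current_tool_pos(), robot.current_eef_rot())
robot.move_to([.55,.03,.25],[180,0,46])
print(robot.current_time_s(), robot.current_tool_pos(), robot.current_eef_rot(), robot.current_joint_positions())
im,c=grab("wrist","b_wrist.png")
for l in ("fork_mouth","half_hole","half_grip","slab_top"):
    print(l,[(round(d["p"],2),[round(float(v),1) for v in d["rect"]]) for d in recognise(l,"wrist")[:3]])
```

```text
2.7167 [ 0.49954695 -0.01872744  0.27069583] [-179.31211095    0.72967806   45.84246103]
3.1083 [0.5501245  0.02991303 0.2489462 ] [-1.79938422e+02  9.97196324e-02  4.60153454e+01] [ -3.67240268  18.04301145  -1.62117442  86.20170263   0.53683738
  75.87836315 -49.33061702]
fork_mouth [(0.59, [337.6, 192.2, 246.1, 237.6]), (0.28, [321.2, 237.4, 45.7, 108.1])]
half_hole [(0.76, [538.6, 264.4, 67.4, 92.3]), (0.63, [321.9, 240.6, 50.2, 105.1]), (0.22, [85.5, 38.4, 52.5, 74.8])]
half_grip [(0.71, [540.0, 265.6, 67.1, 89.6]), (0.65, [321.1, 236.9, 50.1, 110.8])]
slab_top [(0.7, [337.9, 191.7, 239.3, 236.2])]
```

View pics/b_wrist.png

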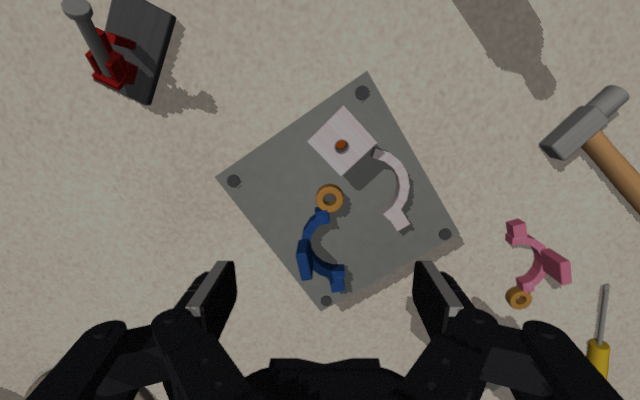

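Run:
```python
import cv2
im=cv2.imread("pics/b_wrist.png")
cv2.imwrite("pics/b_z.png",cv2.resize(im[95:295,260:420],None,fx=3,fy=3,interpolation=cv2.INTER_CUBIC))
cv2.imwrite("pics/b_z2.png",cv2.resize(im[0:120,40:220],None,fx=4,fy=4,interpolation=cv2.INTER_CUBIC))
```

```text
(no output)
```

View pics/b_z.png

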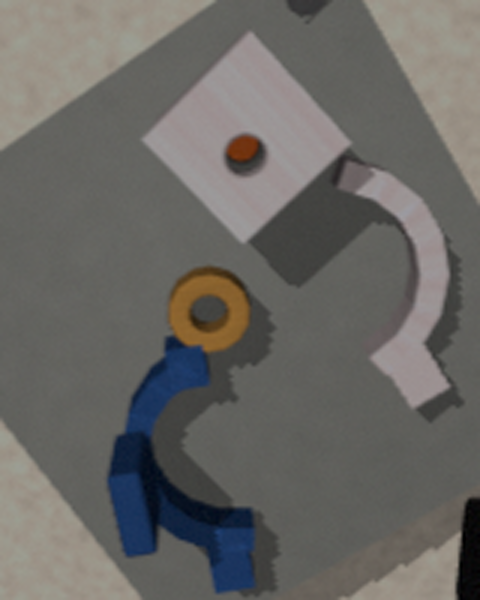

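View pics/b_z2.png

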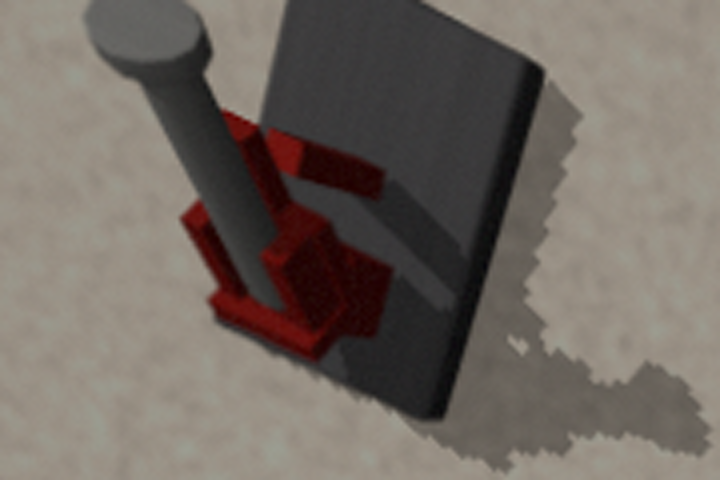

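```bash
cat > fit1.py <<'E'
from h import *
d=np.load("last_wrist.npz"); c=Cam("wrist",d["p"],d["r"])
Z=lambda a:np.array(a)/3+[260,95]
def fit(pts,px,x0,w=None):
    pts=np.array(pts)/1000.;px=np.array(px,float)
    def f(s):
        R=Ro.from_euler('z',s[2]).as_matrix()
        P=pts@R.T; P[:,:2]+=s[:2]; return (c.proj(P)-px).ravel()
    r=least_squares(f,x0,loss='soft_l1'); print(r.x, np.degrees(r.x[2])); print(r.fun.reshape(-1,2).round(1)); return r.x
print("fixture (origin fork axis)")
pts=[(0,0,80)]; px=[Z((245,154))]
for a,q in (((97.5,105),(368,72)),((-97.5,105),(217,178)),((97.5,-105),(462,240))):
    pts.append((a[0]-37.5,a[1]-60,46)); px.append(q)
fx=fit(pts,px,[.6,.05,-.17])
print("half (origin hole)")
pts=[(0,0,62),(-43,-39,98),(-31,-39,98),(-31,-71,98),(-43,-71,98)]
px=[Z(q) for q in ((209,309),(112,475),(143,470),(157,550),(128,557))]
hf=fit(pts,px,[.54,.0,-.77])
np.savez("fit1.npz",fx=fx,hf=hf)
R=Ro.from_euler('z',fx[2]).as_matrix()[:2,:2]
print("half in fixture",R.T@(hf[:2]-fx[:2]),hf[2]-fx[2],"open dir",R@[-.565,-.825])
Rh=Ro.from_euler('z',hf[2]).as_matrix()[:2,:2]
print("rib",hf[:2]-Rh@[.037,.055])
print("top cam px fork",Cam("top").proj([[*fx[:2],.08],[*hf[:2],.062]]),Cam("side").proj([[*fx[:2],.08],[*hf[:2],.062]]))
E
python3 fit1.py
```

```text
fixture (origin fork axis)
[ 0.5895724   0.04566033 -0.18338809] -10.507363676675919
[[ 1.8  2.2]
 [ 0.3 -0.2]
 [-1.1  0.1]
 [-0.9 -5.3]]
half (origin hole)
[ 0.5423199   0.01439003 -0.5738016 ] -32.876409762457776
[[ 0.3  0.4]
 [-1.6 -0.1]
 [-0.2 -0.5]
 [ 1.6  0.3]
 [-0.1 -0.1]]
half in fixture [-0.04075763 -0.039363  ] -0.3904135047272433 open dir [-0.70597435 -0.7081315 ]
rib [ 0.48139012 -0.0117167 ]
top cam px fork [[302.75475087 194.29446134]
 [313.59056935 211.58946215]] [[333.10184992 188.74524495]
 [319.01385422 201.54916831]]
```

```bash
cat > ov.py <<'E'
from h import *
import sys
def overlay(im,c,fx,hf,out,crop,s):
    x0,x1,y0,y1=crop
    g=cv2.resize(im[y0:y1,x0:x1,::-1],None,fx=s,fy=s,interpolation=cv2.INTER_CUBIC)
    def dr(f,pts,col,closed=True):
        R=Ro.from_euler('z',f[2]).as_matrix(); P=np.array(pts,float)/1000@R.T; P[:,:2]+=f[:2]
        q=((c.proj(P)-[x0,y0]+.5)*s).astype(np.int32); cv2.polylines(g,[q],closed,col,1)
    circ=lambda r,z,cx=0,cy=0,a0=0,a1=360:[(cx+r*np.cos(a),cy+r*np.sin(a),z) for a in np.radians(np.linspace(a0,a1,40))]
    G=(0,255,0);Y=(0,255,255)
    dr(fx,[(60,45,46),(-135,45,46),(-135,-165,46),(60,-165,46)],G)
    dr(fx,circ(6.5,80),G)
    a=np.arctan2(-.825,-.565)
    u=np.array([np.cos(a),np.sin(a)]);v=np.array([-u[1],u[0]])
    dr(fx,[(*(23.5*(i*u+j*v)),80) for i,j in((1,1),(1,-1),(-1,-1),(-1,1))],G)
    dr(fx,circ(42,62,0,-55,-90,90),G,False)
    dr(hf,circ(15,62),Y);dr(hf,circ(6.8,62),Y)
    dr(hf,circ(42,62,0,-55,90,270),Y,False)
    for z in(62,98): dr(hf,[(-37+6*i,-55+16*j,z) for i,j in((1,1),(1,-1),(-1,-1),(-1,1))],Y)
    cv2.imwrite(out,g)
if __name__=="__main__":
    d=np.load("last_wrist.npz"); c=Cam("wrist",d["p"],d["r"]); f=np.load("fit1.npz")
    overlay(d["im"],c,f["fx"],f["hf"],"pics/"+sys.argv[1],(210,470,60,320),2.3)
E
python3 ov.py ov1.png
```

```text
(no output)
```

View pics/ov1.png

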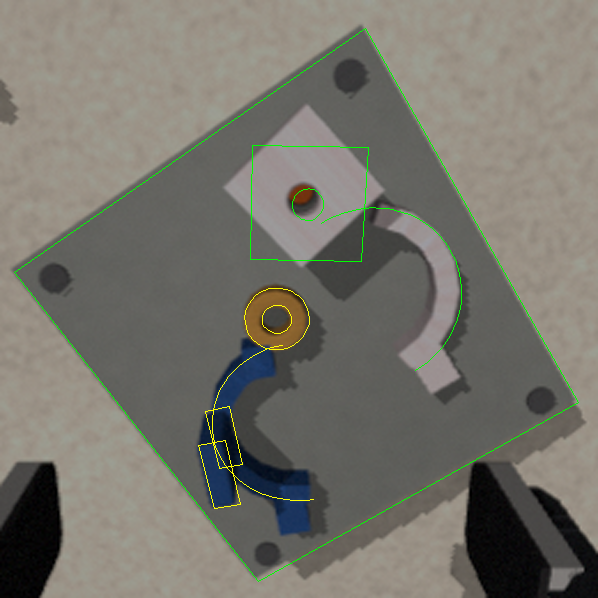

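Run:
```python
from h import *
robot.move_to([.515,.015,.20],[180,0,52])
im,c=grab("wrist","c_wrist.png")
cv2.imwrite("pics/c_z.png",cv2.resize(im[60:400,180:500,::-1],None,fx=1.75,fy=1.75,interpolation=cv2.INTER_CUBIC))
f=np.load("fit1.npz")
from ov import overlay
overlay(im,c,f["fx"],f["hf"],"pics/c_ov.png",(180,500,60,400),1.75)
```

```text
(no output)
```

View pics/c_z.png

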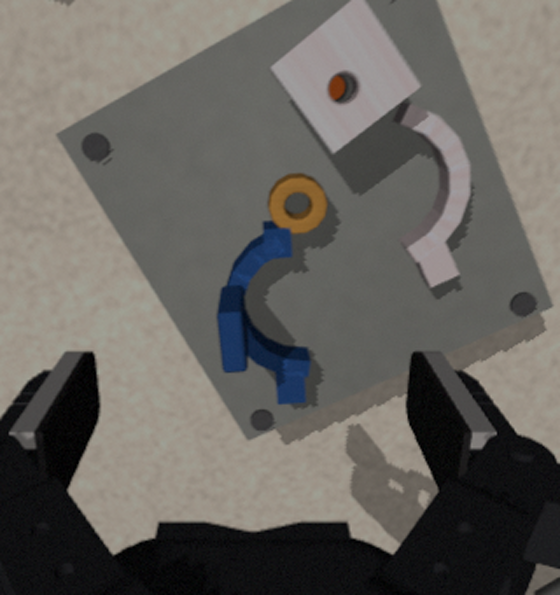

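View pics/c_ov.png

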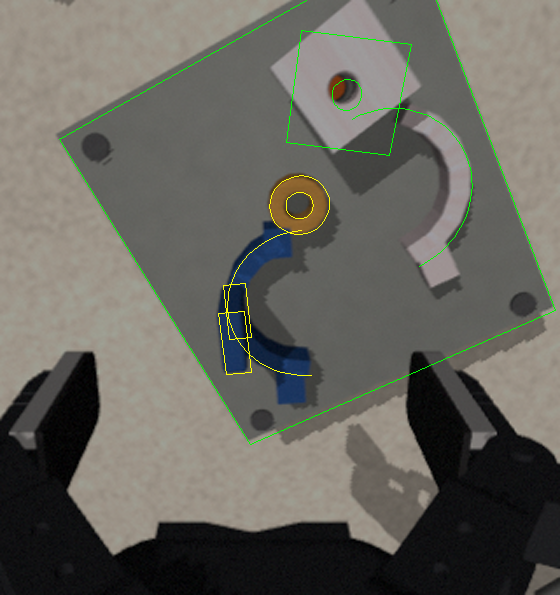

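```bash
cat > fit2.py <<'E'
from h import *
cal=vision.calibration("wrist")
V=[]
# view b pose, view c pose
pb=[0.5501245,0.02991303,0.2489462]; rb=[-179.938422,.0997196,46.0153454]
d=np.load("last_wrist.npz"); pc,rc=d["p"],d["r"]
Zb=lambda a:np.array(a)/3+[260,95]
Zc=lambda a:np.array(a)/1.75+[180,60]
a=np.arctan2(-.825,-.565); u=np.array([np.cos(a),np.sin(a)])*23.5*2**.5; v=np.array([-u[1],u[0]])
fp=lambda q:('f',(q[0],q[1],80)); sl=lambda x,y:('f',(x-37.5,y-60,46))
rib=lambda i,j,z:('h',(-37+6*i,-55+16*j,z)); kn=('h',(0,0,62))
B=[(fp((0,0)),Zb((245,153))),(fp(-u),Zb((250,31))),(fp(u),Zb((246,242))),(fp(-v),Zb((143,139))),(fp(v),Zb((352,147))),
 (sl(97.5,105),(368,72)),(sl(-97.5,105),(217,178)),(sl(97.5,-105),(461,236)),(kn,Zb((209,309))),
 (rib(-1,1,98),Zb((112,475))),(rib(1,1,98),Zb((143,470))),(rib(1,-1,98),Zb((157,550))),(rib(-1,-1,98),Zb((128,557))),(rib(-1,1,62),Zb((118,433)))]
C=[(fp((0,0)),Zc((344,88))),(fp(u),Zc((335,153))),(fp(-v),Zc((271,69))),(fp(v),Zc((420,86))),
 (sl(-97.5,105),Zc((57,134))),(sl(97.5,-105),Zc((552,307))),(sl(-97.5,-105),Zc((249,439))),(kn,Zc((298,205))),
 (rib(1,-1,98),Zc((247,367))),(rib(-1,-1,98),Zc((226,371))),(rib(-1,1,62),Zc((219,288)))]
def res(s,full=False):
    out=[]
    for (p,r,L) in ((pb,rb,B),(pc,rc,C)):
        c=Cam("wrist",p,r); T=np.eye(4);T[:3,:3]=RT(r);T[:3,3]=p
        dT=np.eye(4); dT[:3,:3]=Ro.from_rotvec(s[6:9]).as_matrix(); dT[:3,3]=s[9:12]
        c.E=np.linalg.inv(T@cal["T_tool_cam"]@dT)
        P=[]
        for (k,pt),_ in L:
            q=s[0:3] if k=='f' else s[3:6]
            w=Ro.from_euler('z',q[2]).as_matrix()@(np.array(pt)/1000.); w[:2]+=q[:2]; P.append(w)
        out.append(c.proj(np.array(P))-np.array([b for _,b in L],float))
    if full: return out
    return np.concatenate([np.concatenate(out).ravel(), s[6:9]/.004, s[9:12]/.0015])
r=least_squares(res,[.59,.045,-.18,.54,.014,-.6]+[0]*6,loss='soft_l1')
s=r.x; print("fx",s[:3].round(4),np.degrees(s[2]).round(2),"hf",s[3:6].round(4),np.degrees(s[5]).round(2)); print("bias",np.degrees(s[6:9]).round(2),(s[9:]*1000).round(2))
for o in res(s,True): print(o.round(1).tolist())
fx,hf=s[:3],s[3:6]
R=Ro.from_euler('z',fx[2]).as_matrix()[:2,:2];Rh=Ro.from_euler('z',hf[2]).as_matrix()[:2,:2]
print("half in fixture",R.T@(hf[:2]-fx[:2]),hf[2]-fx[2],"open dir",R@[-.565,-.825])
print("rib",hf[:2]-Rh@[.037,.055])
np.savez("fit1.npz",fx=fx,hf=hf,bias=s[6:])
E
python3 fit2.py
```

```text
fx [ 0.5921  0.0504 -0.1849] -10.6 hf [ 0.5422  0.0158 -0.5743] -32.9
bias [ 0.31  0.12 -0.04] [-0.08 -0.76  0.89]
[[0.9, -1.7], [0.5, 2.4], [-0.6, 2.7], [0.1, 2.4], [0.1, 0.9], [-0.4, -4.2], [-1.9, -3.5], [-0.1, -4.3], [0.0, 0.6], [-1.8, -0.0], [-0.5, -0.5], [1.4, 0.4], [-0.3, 0.0], [-0.9, -0.9]]
[[0.8, -2.5], [-1.2, 3.7], [-0.5, 3.0], [0.1, 3.9], [0.3, -2.4], [1.7, -2.4], [-0.1, -0.7], [0.1, -0.4], [1.5, 2.1], [-0.7, 1.0], [1.6, -2.4]]
half in fixture [-0.04262945 -0.04319301] -0.38934295759818904 open dir [-0.70706781 -0.70703969]
rib [ 0.48127261 -0.01031423]
```

```bash
sed -i "s/^B=\[(fp((0,0)),Zb((245,153))),.*$/B=[(fp((0,0)),Zb((245,153))),/; s/^C=\[(fp((0,0)),Zc((344,88))),.*$/C=[(fp((0,0)),Zc((344,88))),/" fit2.py; python3 fit2.py
```

```text
fx [ 0.5887  0.0485 -0.187 ] -10.71 hf [ 0.5403  0.0156 -0.5745] -32.92
bias [ 0.08  0.28 -0.05] [-0.54 -0.76  1.33]
[[1.0, 1.1], [-0.3, -1.3], [-1.2, -1.5], [-0.6, -2.3], [0.1, 0.6], [-1.7, -0.1], [-0.4, -0.5], [1.5, 0.2], [-0.1, -0.2], [-0.6, -0.9]]
[[-0.0, 1.2], [0.5, 0.3], [0.5, -0.0], [-0.6, 0.6], [-0.2, -0.1], [1.2, 2.1], [-0.9, 0.9], [1.5, -2.3]]
half in fixture [-0.04137025 -0.04129824] -0.38755126769077175 open dir [-0.70851091 -0.70559358]
rib [ 0.47937613 -0.01044294]
```

Run:
```python
from h import *
fingers.gripper_to(0.6,40)
rib=[.4797,-.0105]
robot.move_to([*rib,.15],[180,0,57.1])
robot.line_to([*rib,.086],velocity=.06,f_stop=8)
print(robot.current_tool_pos(),robot.current_contact_force())
fingers.gripper_to(0,40)
print(robot.current_finger_gap(),robot.current_contact_force(),robot.current_time_s())
im,c=grab("wrist","d_wrist.png")
```

```text
[ 0.48013002 -0.01049419  0.08641333] [-0.5194584  -0.25370662 -0.1222456 ]
0.1307563862554118 [ 0.24487988 -0.10066912  1.8896125 ] 6.225
```

View pics/d_wrist.png

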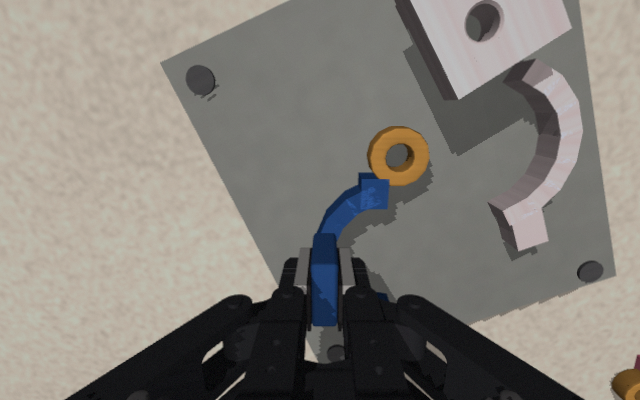

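```bash
cat >> h.py <<'E'
def wcam(p,r,bias=True):
    c=Cam("wrist",p,r)
    if bias:
        b=np.load("fit1.npz")["bias"]
        T=np.eye(4);T[:3,:3]=RT(r);T[:3,3]=p
        dT=np.eye(4); dT[:3,:3]=Ro.from_rotvec(b[:3]).as_matrix(); dT[:3,3]=b[3:]
        c.E=np.linalg.inv(T@vision.calibration("wrist")["T_tool_cam"]@dT); c.C=np.linalg.inv(c.E)[:3,3]
    return c
E
python3 - <<'E'
from h import *
d=np.load("last_wrist.npz")
im=d["im"];cv2.imwrite("pics/d_z.png",cv2.resize(im[0:200,330:580,::-1],None,fx=3,fy=3,interpolation=cv2.INTER_CUBIC))
for b in (0,1):
    c=wcam(d["p"],d["r"],b)
    k=c.onz((398.5,156),.062); f=c.onz((484,21),.08)
    th=np.radians(d["r"][2]-90); R=np.array([[np.cos(th),-np.sin(th)],[np.sin(th),np.cos(th)]])
    print(b,k,f,"k in half axes from tcp",R.T@(k[:2]-d["p"][:2]), d["p"],d["r"])
E
```

```text
0 [0.54005709 0.01640499 0.062     ] [0.58962836 0.04863676 0.08      ] k in half axes from tcp [0.03571819 0.05520838] [ 0.48007825 -0.01054484  0.08638072] [ 1.79953447e+02 -2.57787416e-02  5.70971196e+01]
1 [0.53905476 0.01660413 0.062     ] [0.58924763 0.04892635 0.08      ] k in half axes from tcp [0.03476846 0.0548311 ] [ 0.48007825 -0.01054484  0.08638072] [ 1.79953447e+02 -2.57787416e-02  5.70971196e+01]
```

View pics/d_z.png

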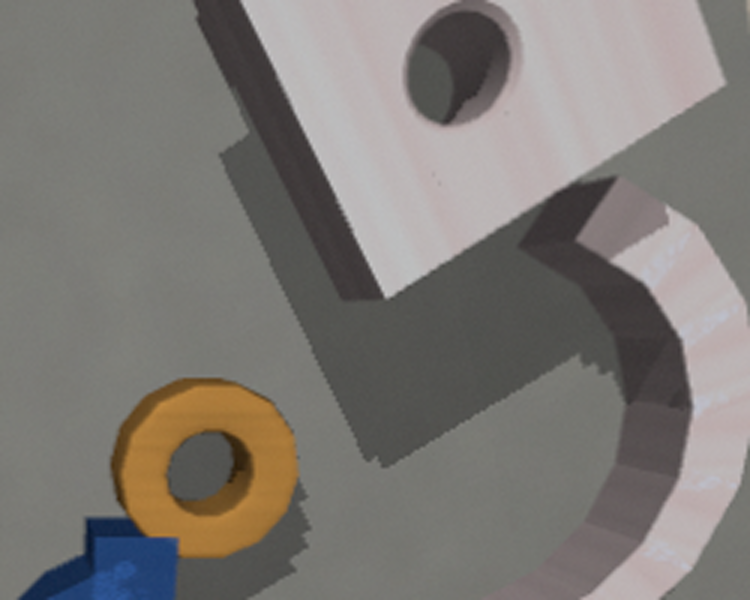

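Run:
```python
from h import *
F=np.array([.5893,.0487]); o=np.array([-.708,-.706]); r=np.array([.0363,.055])
th=np.radians(-45.1); R=np.array([[np.cos(th),-np.sin(th)],[np.sin(th),np.cos(th)]])
z=robot.current_tool_pos()[2]
T=lambda d:[*(F+o*d-R@r),z]
ori=[180,0,44.9]
print(robot.line_to(T(.055),ori,velocity=.04,f_stop=15)); print(robot.current_contact_force(),robot.current_tool_pos())
print(robot.line_to(T(.025),ori,velocity=.05,f_stop=10)); print(robot.current_contact_force(),robot.current_tool_pos(),T(.025))
im,c=grab("wrist","e_wrist.png")
print(robot.current_time_s())
```

```text
False
[-3.84424066  0.49337832  4.06316319] [ 0.48494296 -0.00303369  0.08637003]
True
[-0.8476951   0.80524552  2.770197  ] [ 0.48570507 -0.00251627  0.08649061] [np.float64(0.5070181709095148), np.float64(0.01793979972207294), np.float64(0.08637061879912772)]
6.9667
```

View pics/e_wrist.png

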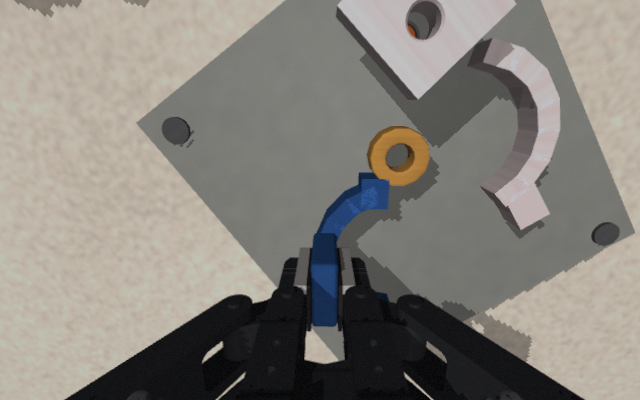

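Run:
```python
from h import *
d=np.load("last_wrist.npz"); c=wcam(d["p"],d["r"],0)
k=c.onz((398.5,156),.062)[:2]; f=c.onz((424.5,20.5),.08)[:2]; print("k,f",k,f)
F=np.array([.5893,.0487]); o=np.array([-.708,-.706]); n=np.array([.706,-.708])
print("along,lat vs fork", (k-f)@o,(k-f)@n, "vs stored",(k-F)@o,(k-F)@n)
r=np.array([.0363,.055]);th=np.radians(-45.1); R=np.array([[np.cos(th),-np.sin(th)],[np.sin(th),np.cos(th)]])
z=.0864
T=lambda d:[*(F+o*d-R@r),z]
ori=[180,0,44.9]
for dd in (.035,.012):
    print(robot.line_to(T(dd),ori,velocity=.03,f_stop=14)); print(robot.current_contact_force(),robot.current_tool_pos(),T(dd))
im,c=grab("wrist","f_wrist.png")
print(robot.current_time_s())
```

```text
k,f [0.54969126 0.01112915] [0.58910334 0.04827656]
along,lat vs fork 0.05412981752608359 -0.001524561288137244 vs stored 0.054568003354316594 -0.0013636099595940726
True
[-0.69832847 -0.96549754  4.35382305] [ 0.48599524 -0.00225836  0.08674992] [np.float64(0.4999381709095148), np.float64(0.010879799722072939), 0.0864]
True
[ 0.03944354 -0.90804299  3.3101067 ] [ 0.48619635 -0.00207774  0.08702117] [np.float64(0.5162221709095149), np.float64(0.027117799722072938), 0.0864]
7.8
```

View pics/f_wrist.png

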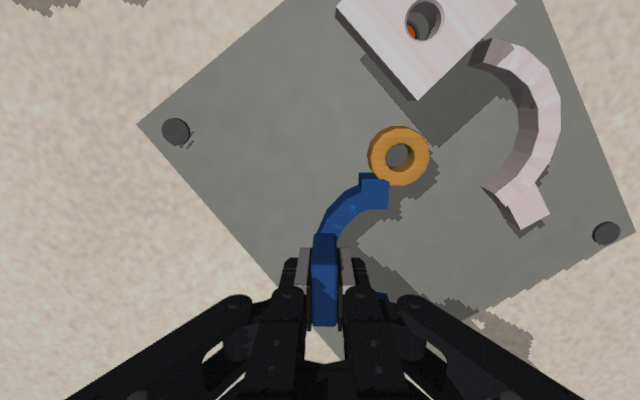

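Run:
```python
from h import *
F=np.array([.5893,.0487]); o=np.array([-.708,-.706])
r=np.array([.0363,.055]);th=np.radians(-45.1); R=np.array([[np.cos(th),-np.sin(th)],[np.sin(th),np.cos(th)]])
T=lambda d,z:[*(F+o*d-R@r),z]
ori=[180,0,44.9]
z=robot.current_tool_pos()[2]
for dd in (.050,.045):
    robot.line_to(T(dd,z),ori,velocity=.03); print(robot.current_contact_force(),robot.current_tool_pos(),robot.current_time_s())
robot.pause(.1);print(robot.current_contact_force())
print(robot.line_to(T(.03,z),ori,velocity=.05,f_stop=25)); print(robot.current_contact_force(),robot.current_tool_pos(),robot.current_time_s())
im,c=grab("wrist","g_wrist.png")
```

```text
[-1.0005189 -1.5474742 -0.2663778] [ 4.88554957e-01 -5.13940706e-05  8.64440808e-02] 8.0833
[-0.08754333 -0.58845852 -1.49345457] [0.49292947 0.00481716 0.08652103] 8.4
[ 0.32648231  0.34932736 -2.14407952]
False
[-0.41298785  0.0171479  -1.46676603] [0.5037133  0.01484083 0.08696312] 8.95
```

View pics/g_wrist.png

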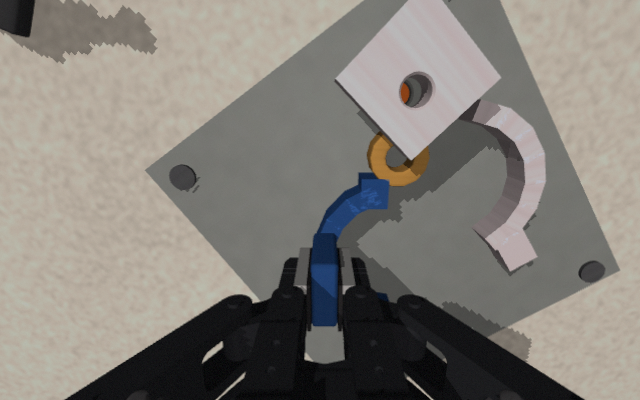

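```bash
cat > push.py <<'E'
from h import *
import sys
F=np.array([.5893,.0487]); o=np.array([-.708,-.706]); n=np.array([.706,-.708])
r=np.array([.0363,.055]);th=np.radians(-45.1); R=np.array([[np.cos(th),-np.sin(th)],[np.sin(th),np.cos(th)]])
T=lambda d,l=.0008,z=.0863:[*(F+o*d+n*l-R@r),z]
ori=[180,0,44.9]
E
python3 - <<'E'
from push import *
print(robot.line_to(T(.010),ori,velocity=.04,f_stop=25))
f=robot.current_contact_force();print(f@[*o,0],f@[*n,0],f[2],robot.current_tool_pos())
for d in np.arange(.007,-.0051,-.0015):
    s=robot.line_to(T(d),ori,velocity=.02,f_stop=25)
    f=robot.current_contact_force();p=robot.current_tool_pos()
    print(round(d,4),s,"o",round(f@[*o,0],1),"n",round(f@[*n,0],1),"z",round(f[2],1),"d",round(((p[:2]+R@r-F)@o)*1000,2))
    if s or abs(f@[*o,0])>10: break
print(robot.current_time_s())
grab("wrist","i_wrist.png")
E
```

```text
False
-0.2710520742269786 -0.6014356500151944 -1.6716578937491673 [0.5184676  0.0282318  0.08641137]
0.007 False o 0.4 n 0.1 z 0.9 d 7.09
0.0055 False o 2.7 n 0.1 z 2.8 d 5.73
0.004 False o 1.3 n 1.1 z 2.2 d 3.93
0.0025 False o 2.8 n 0.1 z 1.7 d 2.34
0.001 False o 3.8 n 0.3 z 3.8 d 0.96
-0.0005 False o 4.8 n 0.0 z 4.8 d -0.43
-0.002 False o 4.5 n -0.1 z 4.6 d -1.54
-0.0035 False o 7.1 n -1.7 z 7.6 d -1.63
-0.005 False o 10.5 n -1.6 z 10.4 d -1.76
11.95
```

View pics/i_wrist.png

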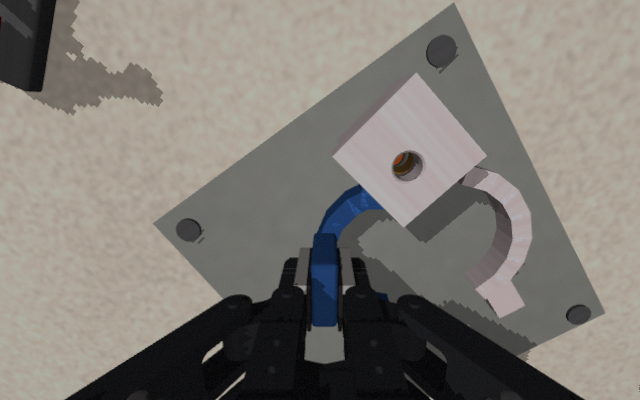

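Run:
```python
from push import *
im=np.load("last_wrist.npz")["im"]
cv2.imwrite("pics/i_z.png",cv2.resize(im[130:200,370:450,::-1],None,fx=8,fy=8,interpolation=cv2.INTER_CUBIC))
robot.line_to(T(-.0018),ori,velocity=.02)
f=robot.current_contact_force();print(f)
fingers.gripper_to(.5)
robot.line_to([*robot.current_tool_pos()[:2],.13],velocity=.1)
print(robot.current_time_s(),robot.current_contact_force())
# look over fork hole vertically
robot.move_to([.5893-.026,.0487-.026,.20],[180,0,45])
im,c=grab("wrist","j_wrist.png")
cv2.imwrite("pics/j_z.png",cv2.resize(im[0:250,240:440,::-1],None,fx=2.4,fy=2.4,interpolation=cv2.INTER_CUBIC))
```

```text
[-3.19416268 -3.29119314  5.01959943]
13.3 [0.13389835 0.38688612 0.04262476]
```

View pics/i_z.png

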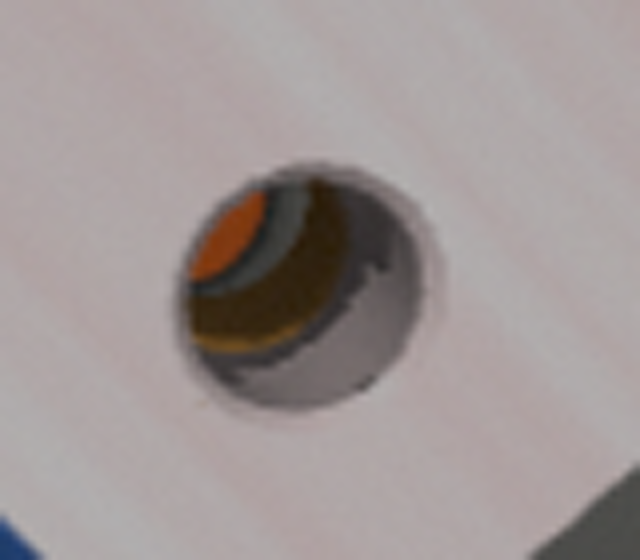

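View pics/j_wrist.png

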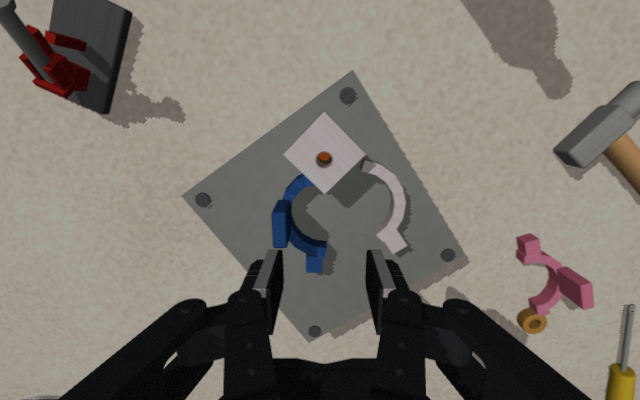

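Run:
```python
from h import *
d=np.load("last_wrist.npz"); 
for b in(0,1): print("fork",wcam(d["p"],d["r"],b).onz((324.3,158),.08))
fingers.gripper_to(1.0)
V=[]
for i,(p,y) in enumerate((([.45,.23,.22],60),([.52,.27,.22],60))):
    robot.move_to(p,[180,0,y]); 
    im,c=grab("wrist",f"k{i}.png"); d=np.load("last_wrist.npz"); np.savez(f"k{i}.npz",**d)
    print(robot.current_joint_positions().round(0),robot.current_time_s())
    for l in ("pin_mid","pin_neck","pin_tip"):
        print(l,[(round(q["p"],2),[round(float(v),1) for v in q["rect"]]) for q in recognise(l,"wrist")[:3]])
```

```text
fork [0.59033258 0.04970217 0.08      ]
fork [0.58898226 0.05079697 0.08      ]
[-21.  14.  -9.  96.   2.  70. -61.] 15.2583
pin_mid [(0.75, [344.4, 127.9, 55.2, 51.6])]
pin_neck [(0.77, [343.0, 126.8, 53.3, 55.1])]
pin_tip [(0.93, [344.2, 126.5, 53.5, 51.7])]
[-23.  23.  -9.  83.   4.  74. -62.] 15.875
pin_mid [(0.84, [301.4, 204.2, 43.5, 33.9])]
pin_neck [(0.65, [301.7, 203.5, 43.4, 36.8])]
pin_tip [(0.9, [303.0, 201.8, 42.3, 34.7])]
```

View pics/k0.png

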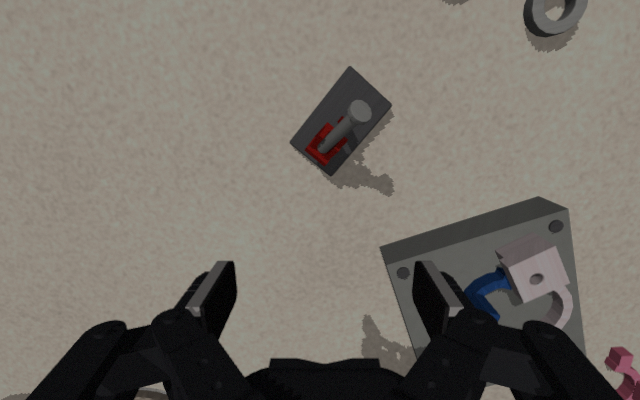

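View pics/k1.png

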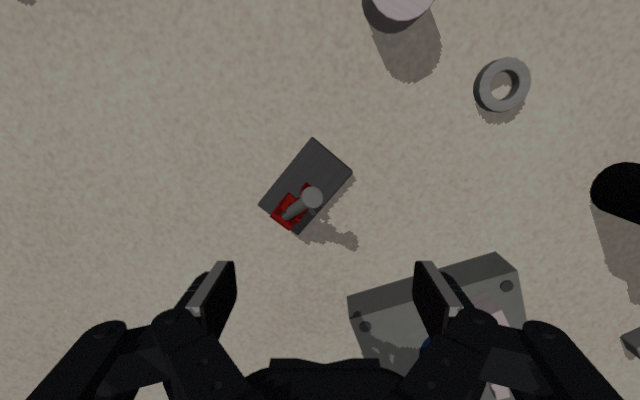

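Run:
```python
import cv2,numpy as np
a=cv2.imread("pics/k0.png")[60:180,285:400];b=cv2.imread("pics/k1.png")[130:250,250:365]
cv2.imwrite("pics/k_z.png",np.hstack([cv2.resize(q,None,fx=3.45,fy=3.45,interpolation=cv2.INTER_CUBIC) for q in (a,b)]))
```

```text
(no output)
```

View pics/k_z.png

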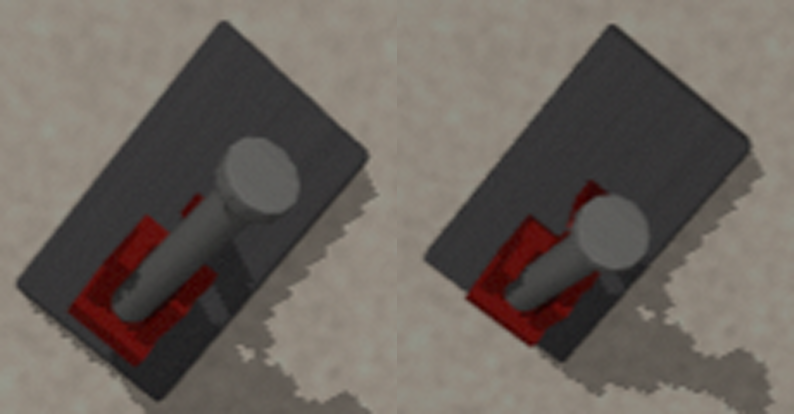

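```bash
cat > fitp.py <<'E'
from h import *
s=3.45
A=lambda q:np.array(q)/s+[285,60]; B=lambda q:(np.array(q)-[397,0])/s+[250,130]
cs=[]
bias=1
for i in(0,1):
    d=np.load(f"k{i}.npz"); cs.append(wcam(d["p"],d["r"],bias))
heads=[A((262,175)),B((614,232))]
lines=[[A((228,213)),A((175,262)),A((130,303))],[B((583,250)),B((550,274)),B((519,298))]]
H=tri(list(zip(cs,heads))); print("head top tri",H)
for c,cor in ((cs[0],[A(q) for q in((17,285),(160,400),(367,157),(223,20))]),(cs[1],[B(q) for q in((425,258),(563,362),(750,145),(612,25))])):
    w=np.array([c.onz(q,.01)[:2] for q in cor]); 
    print("base az",np.degrees(np.arctan2(*(w[3]+w[2]-w[0]-w[1])[::-1])), "len",np.linalg.norm(w[3]-w[0]),np.linalg.norm(w[1]-w[0]),"ctr",w.mean(0), "near edge",(w[0]+w[1])/2)
def res(x,tilt=None):
    t=np.radians(40); a=np.array([np.sin(t)*np.cos(x[3]),np.sin(t)*np.sin(x[3]),np.cos(t)])
    r=[]
    for c,h,L in zip(cs,heads,lines):
        hp=c.proj(x[:3])[0]; r+=list(hp-h)
        q=c.proj([x[:3]-a*.02,x[:3]-a*.07]); u=(q[1]-q[0])/np.linalg.norm(q[1]-q[0]); n=np.array([-u[1],u[0]])
        r+=[(l-q[0])@n for l in L]
    return np.array(r)
r=least_squares(res,[*H,.6]); x=r.x
print(x,np.degrees(x[3]),r.fun.round(1))
t=np.radians(40); a=np.array([np.sin(t)*np.cos(x[3]),np.sin(t)*np.sin(x[3]),np.cos(t)])
print("neck",x[:3]-.006*a,"mid",x[:3]-.042*a,"tip",x[:3]-.078*a)
np.savez("pin.npz",head=x[:3],a=a,az=x[3])
print("side px",Cam("side").proj([x[:3],x[:3]-.006*a]),"top",Cam("top").proj(x[:3]))
E
python3 fitp.py
python3 - <<'E'
import cv2
im=cv2.imread("pics/a_side.png");cv2.imwrite("pics/s_z.png",cv2.resize(im[130:190,260:340],None,fx=7,fy=7,interpolation=cv2.INTER_CUBIC))
E
```

```text
head top tri [0.51199276 0.2786334  0.09495652]
base az 20.113186490749886 len 0.09899823694294016 0.05849445532383315 ctr [0.49355951 0.27174457] near edge [0.44738236 0.25483408]
base az 20.278718708377248 len 0.0997054319291803 0.0590052132700057 ctr [0.49300005 0.27189497] near edge [0.44645062 0.25469547]
[0.51201143 0.27841547 0.09386365 0.3507746 ] 20.09790390596784 [-0.   0.2 -0.8 -0.2  0.4  0.2 -0.2  0.7  0.3 -0.4]
neck [0.50838955 0.2770902  0.08926738] mid [0.48665829 0.26913859 0.06168978] tip [0.46492702 0.26118698 0.03411218]
side px [[299.68221055 146.09819172]
 [298.73164303 147.53263228]] top [[217.61148119 219.80062529]]
```

View pics/s_z.png

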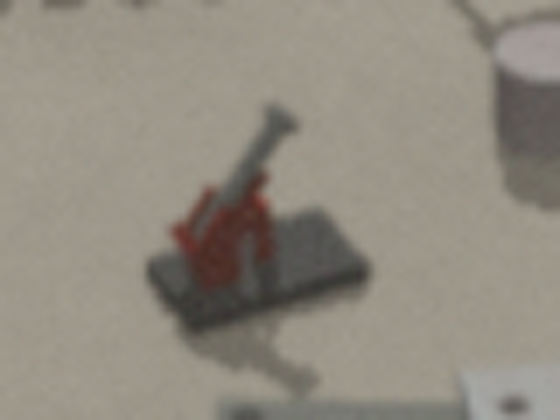

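Run:
```python
from h import *
d=np.load("pin.npz"); print(robot.current_time_s())
az=np.degrees(d["az"])
neck=d["head"]-.006*d["a"]
from math import *
for tau in (0,10,15):
    s,ah=(.028,.007) if tau==0 else (.023,.007)
    l=np.array([cos(d["az"]),sin(d["az"]),0]); z=sin(radians(tau))*l-np.array([0,0,cos(radians(tau))])
    g=neck-s*d["a"]; tcp=g-ah*z
    for psi,p in ((az+180,tau),(az,-tau)):
        ori=[180,p,psi if psi<180 else psi-360]; Rm=RT(ori); 
        j=robot.inverse_kinematics(tcp,ori); j2=robot.inverse_kinematics(tcp-.07*z,ori)
        print(tau,psi,Rm[:,2].round(2),z.round(2),tcp.round(3),None if j is None else np.round(j),None if j2 is None else np.round(j2))
F=np.array([.590,.0495])
for tf in (40,50):
  for la in range(-90,91,20):
    l=np.array([cos(radians(la)),sin(radians(la)),0]); z=sin(radians(tf))*l-np.array([0,0,cos(radians(tf))])
    tcp=np.array([*F,.10])-.007*z
    psi=la+180; ori=[180,tf,psi if psi<=180 else psi-360]
    j=robot.inverse_kinematics(tcp,ori); j2=robot.inverse_kinematics(tcp+[0,0,.06],ori)
    print(tf,la,RT(ori)[:,2].round(2),None if j is None else np.round(j),None if j2 is None else np.round(j2))
```

```text
16.025
0 200.09790390596783 [-0.  0. -1.] [ 0.  0. -1.] [0.491 0.271 0.075] [ -6.  33. -35.  97.  21.  57.  62.] [ -5.  28. -36.  93.  17.  65.  65.]
0 20.09790390596784 [ 0. -0. -1.] [ 0.  0. -1.] [0.491 0.271 0.075] [ -29.   28.   -2.   98.    1.   54. -102.] [ -29.   24.   -2.   94.    1.   63. -101.]
10 200.09790390596783 [ 0.16  0.06 -0.98] [ 0.16  0.06 -0.98] [0.493 0.272 0.079] [ -5.  26. -34. 106.  25.  44.  58.] [ -4.  20. -35. 104.  18.  52.  64.]
10 20.09790390596784 [ 0.16  0.06 -0.98] [ 0.16  0.06 -0.98] [0.493 0.272 0.079] [ -31.   22.   -2.  107.    4.   41. -105.] [ -30.   16.   -3.  104.    4.   50. -105.]
15 200.09790390596783 [ 0.24  0.09 -0.97] [ 0.24  0.09 -0.97] [0.493 0.271 0.078] [ -6.  24. -33. 111.  28.  37.  54.] [ -4.  16. -34. 109.  19.  44.  62.]
15 20.09790390596784 [ 0.24  0.09 -0.97] [ 0.24  0.09 -0.97] [0.493 0.271 0.078] [ -32.   20.   -1.  112.    7.   34. -108.] [ -30.   13.   -3.  110.    6.   42. -107.]
40 -90 [-0.   -0.64 -0.77] [-24.  41.  -4.  84.  38.  80. -43.] [-24.  37.  -5.  81.  38.  85. -39.]
40 -70 [ 0.22 -0.6  -0.77] [-25.  33.  -6. 
[... 1263 characters left out ...]
0.  43. -48.] [-24.  16.  -7. 124.  80.  44. -34.]
50 -10 [ 0.75 -0.13 -0.64] [-18.  18.  -1. 135. 128.  29. -62.] [-15.  10.  -5. 132. 108.  24. -39.]
50 10 [ 0.75  0.13 -0.64] [ 27.  20. -34. 136. 170.  23. -69.] [ 50.  16. -59. 133. 147.  14. -46.]
50 30 [ 0.66  0.38 -0.64] [ 54.  30. -52. 130. 230.  12. -98.] [ -43.   22.   65.  130.  262.   51. -148.]
50 50 [ 0.49  0.59 -0.64] [  35.   28.  -20.  119.  -73.   38. -140.] [   1.   21.   22.  118.  -77.   56. -145.]
50 70 [ 0.26  0.72 -0.64] [  11.   34.   13.  106.  -66.   67. -135.] [   9.   29.   15.  104.  -63.   71. -142.]
50 90 [-0.    0.77 -0.64] [   9.   42.   15.   90.  -56.   82. -132.] [   8.   38.   16.   88.  -55.   86. -137.]
```

```bash
cat > pg.py <<'E'
from h import *
from math import *
d=np.load("pin.npz"); az=np.degrees(d["az"]); neck=d["head"]-.006*d["a"]; a=d["a"]
tau=10; s,ah=.023,.007
l=np.array([cos(d["az"]),sin(d["az"]),0]); z=sin(radians(tau))*l-np.array([0,0,cos(radians(tau))])
tcp=neck-s*a-ah*z; ori=[180,tau,az-180]
E
python3 - <<'E'
from pg import *
fingers.gripper_to(.5,60)
robot.move_to(tcp-.07*z,ori); print(robot.current_time_s())
grab("wrist","m0.png")
print(robot.line_to(tcp-.0*z,velocity=.07,f_stop=12),robot.current_tool_pos(),tcp,robot.current_contact_force(),robot.current_time_s())
grab("wrist","m1.png")
E
```

```text
18.4083
False [0.49371932 0.27190941 0.07910403] [0.49336417 0.27159232 0.07854201] [ 0.37710251 -0.2178266  -0.20821933] 19.6083
```

View pics/m0.png

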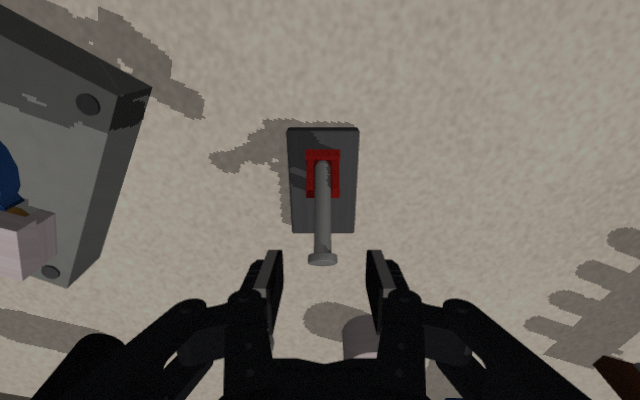

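View pics/m1.png

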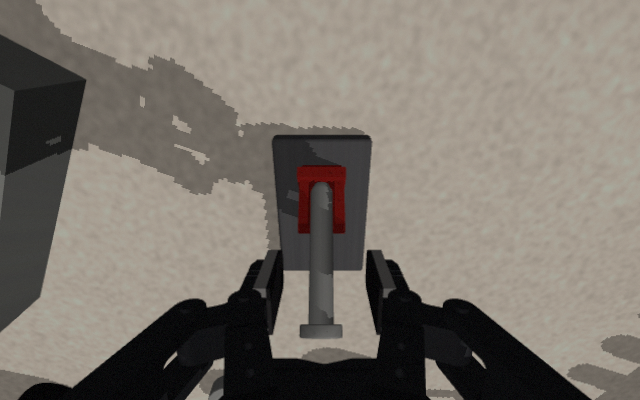

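Run:
```python
from pg import *
fingers.gripper_to(0,60); print(robot.current_finger_gap()*85,robot.current_contact_force(),robot.current_time_s())
grab("wrist","m2.png")
p=robot.current_tool_pos()
print(robot.line_to(p+.055*a,velocity=.08,f_stop=25),robot.current_contact_force())
robot.line_to(robot.current_tool_pos()+[0,0,.07],velocity=.15)
grab("wrist","m3.png"); print(robot.current_tool_pos(),robot.current_finger_gap()*85,robot.current_contact_force(),robot.current_time_s())
```

```text
9.60516421385289 [-1.15929644 -0.37426891  2.98823198] 20.05
False [-0.23598821 -0.32182506 -2.06053046]
[0.52517104 0.28248818 0.1888212 ] 9.73235117017653 [-0.20963883 -0.0227132  -0.48220998] 21.6
```

View pics/m2.png

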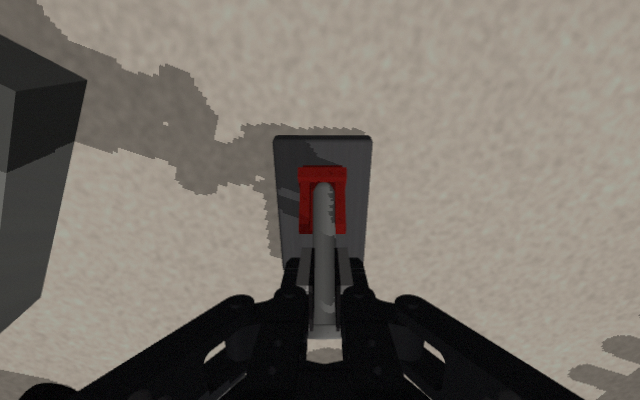

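View pics/m3.png

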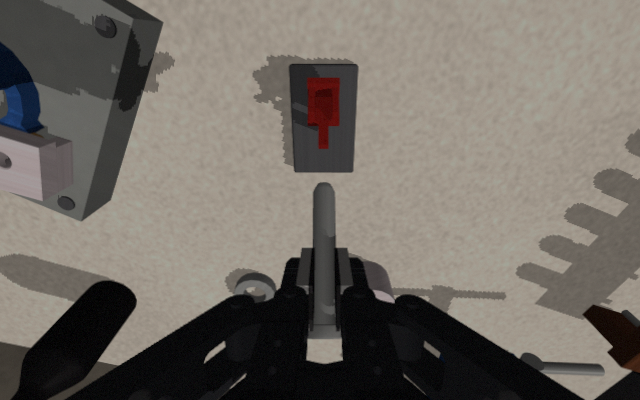

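```bash
cat > toolp.py <<'E'
from h import *
b=np.load("fit1.npz")["bias"]
def tcam(bias=1):
    c=wcam([0,0,0],[0,0,0],bias); return c
if __name__=="__main__":
    im=np.load("last_wrist.npz")["im"][:,:,::-1]
    th=np.radians(50)
    for bias in (0,1):
        c=tcam(bias)
        a=np.array([-np.sin(th),0,-np.cos(th)]); g=np.array([0,0,.007]); neck=g+.023*a; tip=neck-.072*a
        e=np.array([-np.cos(th),0,np.sin(th)]); y=np.array([0,1,0])
        out=cv2.resize(im[160:360,260:390],None,fx=4,fy=4,interpolation=cv2.INTER_CUBIC)
        for ctr,r in ((tip,.004),(tip+.004*a,.006),(neck,.01),(neck+.006*a,.01)):
            q=[ctr+r*(np.cos(t)*e+np.sin(t)*y) for t in np.linspace(0,2*np.pi,40)]
            cv2.polylines(out,[((c.proj(q)-[260,160]+.5)*4).astype(np.int32)],True,(0,255,0),1)
        print(c.proj([tip,neck])); cv2.imwrite(f"pics/tp{bias}.png",out[:560])
E
python3 toolp.py
```

```text
[[322.77971884 183.91005119]
 [322.62180251 323.96992636]]
[[325.24669393 183.1605459 ]
 [325.39104458 321.75562325]]
```

View pics/tp0.png

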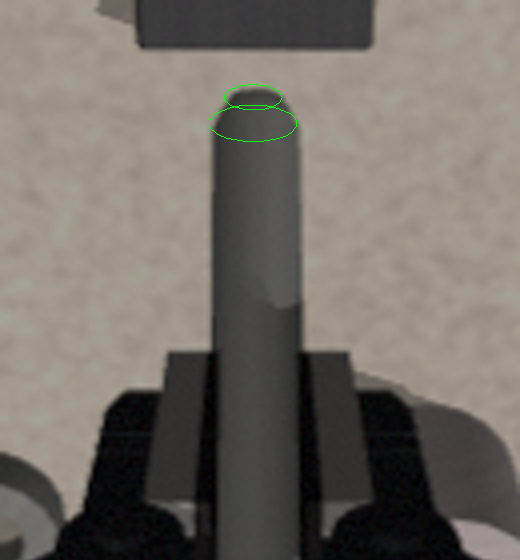

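View pics/tp1.png

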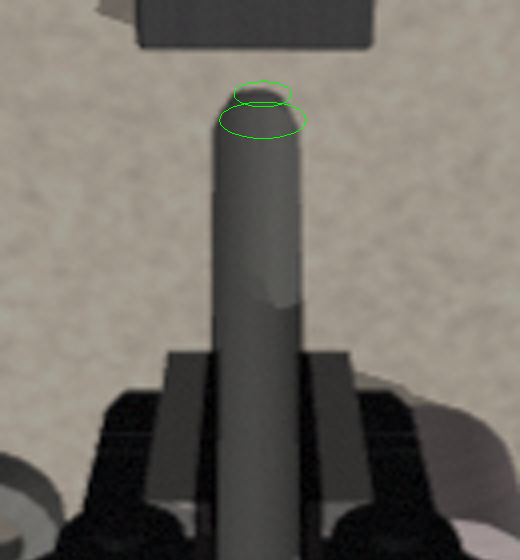

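Run:
```python
from h import *
p=[.5897+.030,.0489-.030,.20]
print(robot.inverse_kinematics(p,[180,0,135]))
robot.move_to(p,[180,0,135]); robot.pause(.1)
im,c=grab("wrist","n0.png"); d=np.load("last_wrist.npz"); np.savez("n0.npz",**d)
print(robot.current_time_s(),d["p"],d["r"],c.proj([.5897,.0489,.08]))
cv2.imwrite("pics/n0z.png",cv2.resize(im[60:260,250:400,::-1],None,fx=3,fy=3,interpolation=cv2.INTER_CUBIC))
```

```text
[  7.77697673  28.74872376 -16.9645026   78.65399241   8.40218125
  73.82536167  35.447418  ]
22.8333 [0.61905039 0.02242625 0.19994826] [ 1.79932527e+02 -1.04218002e-01  1.35312084e+02] [[321.556083   157.46828112]]
```

View pics/n0z.png

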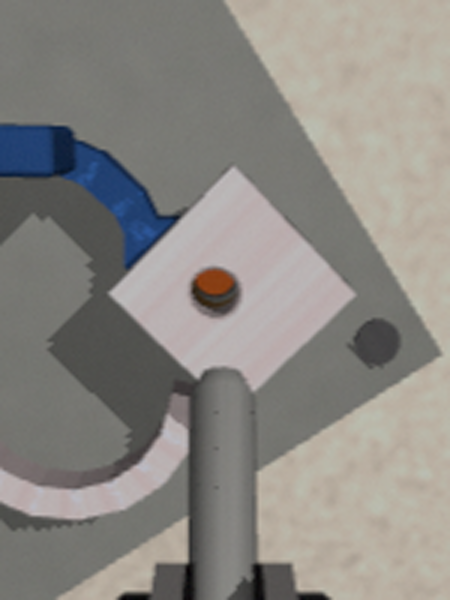

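```bash
cat > ins.py <<'E'
from h import *
F=np.array([.5897,.0493]); ori=[180,50,120.]
th=np.radians(50)
aT=np.array([-np.sin(th),0,-np.cos(th)]); neckT=np.array([0,0,.007])+.023*aT; tipT=neckT-.072*aT
Rt=RT(ori)
def tcp(z,F=F): return np.array([*F,z])-Rt@tipT
def tipnow(): 
    R=RT(robot.current_eef_rot()); return robot.current_tool_pos()+R@tipT, R@aT
E
python3 - <<'E'
from ins import *
print(robot.inverse_kinematics(tcp(.13),ori).round(0))
robot.move_to(tcp(.13),ori)
robot.line_to(tcp(.096),velocity=.08); robot.pause(.3)
print(robot.current_time_s(),tipnow(),robot.current_contact_force())
im,c=grab("wrist","o0.png"); d=np.load("last_wrist.npz"); np.savez("o0.npz",**d)
print(c.proj([*F,.08]),c.proj(tipnow()[0]))
cv2.imwrite("pics/o0z.png",cv2.resize(im[80:280,230:420,::-1],None,fx=3,fy=3,interpolation=cv2.INTER_CUBIC))
for n in("side","top"): grab(n,f"o0_{n}.png")
E
```

```text
[-29.  27.  -7. 103.  58.  71. -36.]
24.8417 (array([0.589972  , 0.04953924, 0.09645467]), array([-8.46021002e-04, -4.69368248e-04,  9.99999532e-01])) [ 0.03654537 -0.67191995 -0.83604578]
[[323.92486936 158.24088149]] [[324.44999833 183.97875826]]
```

View pics/o0z.png

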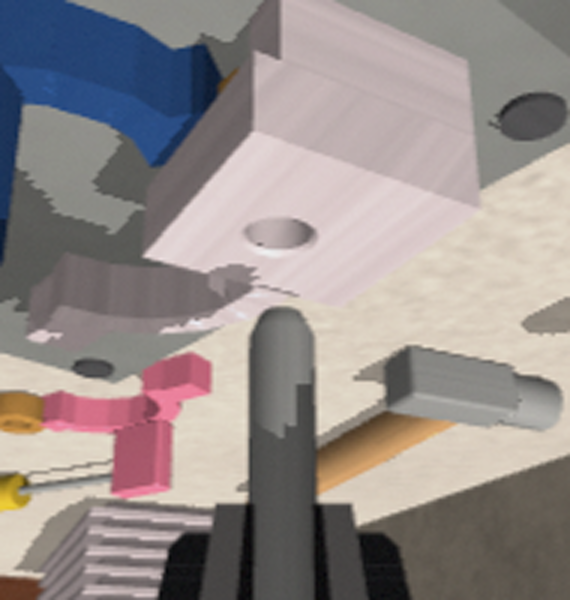

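View pics/o0_side.png

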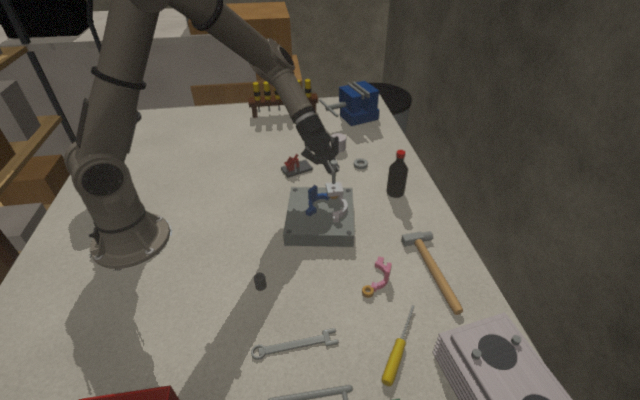

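Run:
```python
from ins import *
Fc=F-[.0002,.0002]
s=robot.line_to(tcp(.076,Fc),velocity=.03,f_stop=10); print(s,tipnow()[0],robot.current_contact_force())
if not s:
    s=robot.line_to(tcp(.062,Fc),velocity=.03,f_stop=12); print(s,tipnow(),robot.current_contact_force())
im,c=grab("wrist","q0.png"); print(robot.current_time_s())
```

```text
False [0.58961295 0.04912394 0.07609412] [ 0.02351898  0.04848265 -0.50061767]
False (array([0.58945168, 0.04902539, 0.06187217]), array([2.44253826e-04, 2.84530294e-04, 9.99999930e-01])) [ 0.51816089  1.02095278 -1.60780193]
26.475
```

View pics/q0.png

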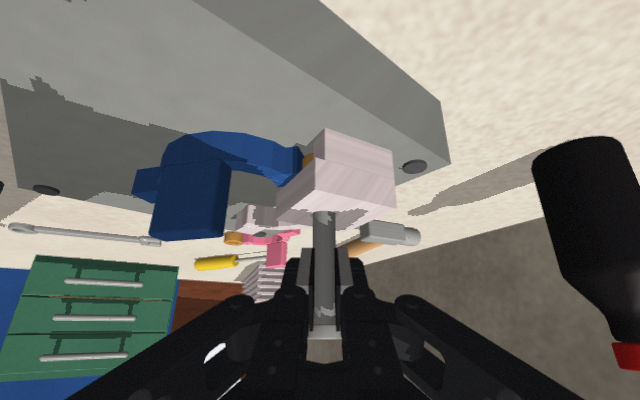

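Run:
```python
from ins import *
Fc=F-[.0002,.0002]
s=robot.line_to(tcp(.050,Fc),velocity=.03,f_stop=12); print(s,tipnow(),robot.current_contact_force())
im,c=grab("wrist","q1.png"); print(robot.current_time_s())
```

```text
False (array([0.58950041, 0.04919155, 0.04973002]), array([ 2.70545276e-04, -7.50885968e-05,  9.99999961e-01])) [-0.07133657  0.53890409 -1.43000862]
27.075
```

View pics/q1.png

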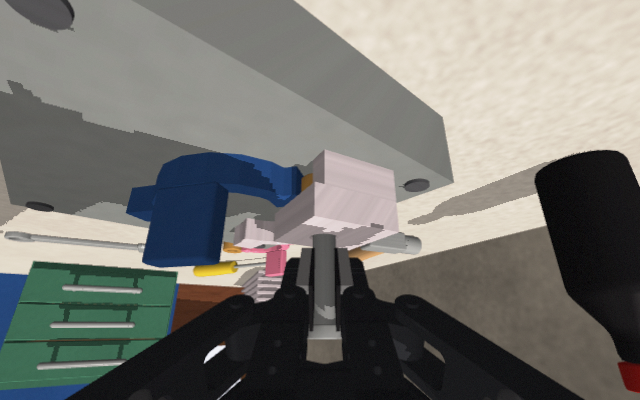

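Run:
```python
from ins import *
fingers.gripper_to(.45); print(robot.current_finger_gap()*85,robot.current_contact_force())
p=robot.current_tool_pos(); R=RT(robot.current_eef_rot())
print(robot.line_to(p-.085*R[:,2],velocity=.1,f_stop=15),robot.current_contact_force(),robot.current_time_s())
robot.move_to([*(F+[-.03,-.03]),.21],[180,0,45]); robot.pause(.1)
im,c=grab("wrist","r0.png"); d=np.load("last_wrist.npz"); print(robot.current_time_s(),robot.current_joint_positions().round(0))
cv2.imwrite("pics/r0z.png",cv2.resize(im[60:260,230:430,::-1],None,fx=3,fy=3,interpolation=cv2.INTER_CUBIC))
for z in(.116,.118,.120,.122,.125): print(z,c.proj([*F,z]))
```

```text
38.164843010811325 [-0.13012143 -0.39863992 -0.53301326]
False [-0.11826377  0.22250077  0.41847241] 28.4667
29.525 [ -2.  20.  -3.  89.   1.  71. -50.]
0.116 [[330.94311996 159.62624685]]
0.118 [[330.99194457 160.11934266]]
0.12 [[331.04163348 160.62116266]]
0.122 [[331.09220985 161.13194053]]
0.125 [[331.16979112 161.9154353 ]]
```

View pics/r0z.png

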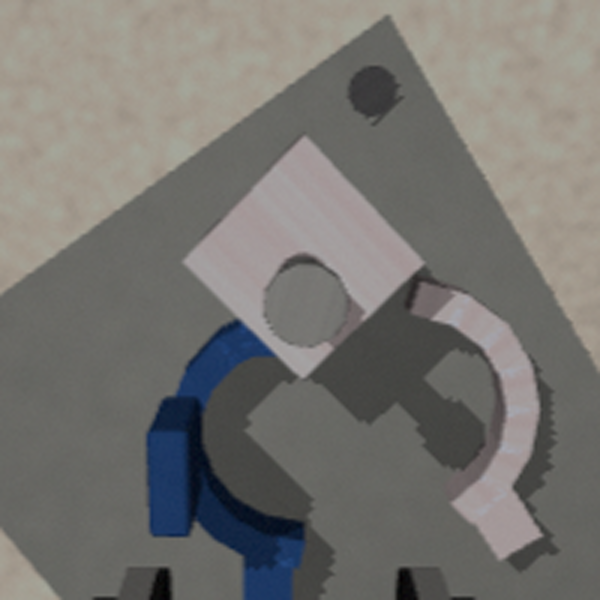

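Run:
```python
from ins import *
fingers.gripper_to(0,40)
o=[180,0,45]
robot.move_to([*F,.165],o); robot.pause(.1)
s=robot.line_to([*F,.139],velocity=.05,f_stop=10); print(s,robot.current_tool_pos(),robot.current_contact_force(),robot.current_time_s())
for z in (.130,.120,.112,.108):
    s=robot.line_to([*F,z],velocity=.03,f_stop=20); p=robot.current_tool_pos();f=robot.current_contact_force(); print(z,s,p.round(4),f.round(1),robot.current_time_s())
    if s: break
im,c=grab("wrist","s0.png"); grab("side","s0_side.png")
```

```text
False [0.58955971 0.04931292 0.13877769] [-0.52129995  0.3753037   0.08124406] 31.1
0.13 False [0.5899 0.0494 0.13  ] [-0.2  0.4  1.8] 31.55
0.12 False [0.5895 0.0493 0.1196] [-0.3 -0.2  0.2] 32.0333
0.112 False [0.5896 0.0493 0.1116] [0.3 0.3 0.9] 32.45
0.108 False [0.5896 0.0493 0.1077] [1.1 0.6 1. ] 32.7333
```

View pics/s0.png

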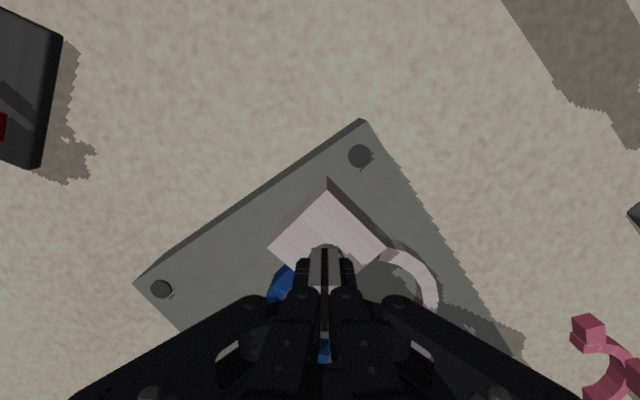

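Run:
```python
from ins import *
print(robot.current_finger_gap()*85, robot.current_contact_force())
im=np.load("last_wrist.npz")["im"]
cv2.imwrite("pics/s0z.png",cv2.resize(im[170:350,240:420,::-1],None,fx=3.3,fy=3.3,interpolation=cv2.INTER_CUBIC))
im=np.load("last_side.npz")["im"]
cv2.imwrite("pics/s0sz.png",cv2.resize(im[150:240,280:370,::-1],None,fx=6,fy=6,interpolation=cv2.INTER_CUBIC))
```

```text
0.07078118007850899 [1.24124091 0.84682353 1.33045642]
```

View pics/s0z.png

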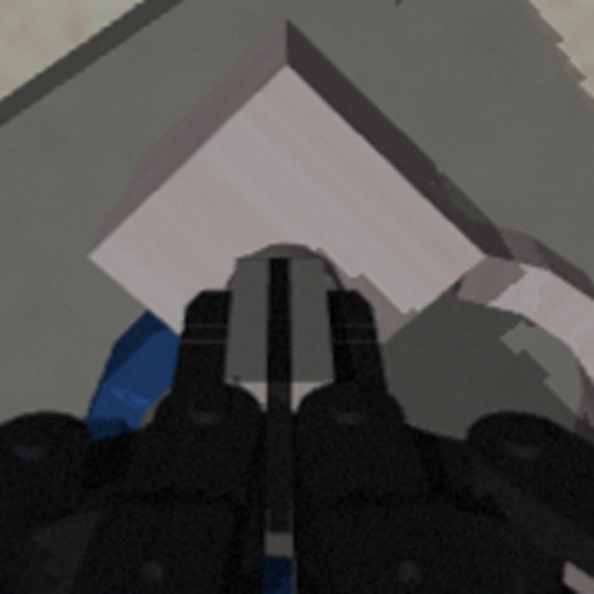

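View pics/s0sz.png

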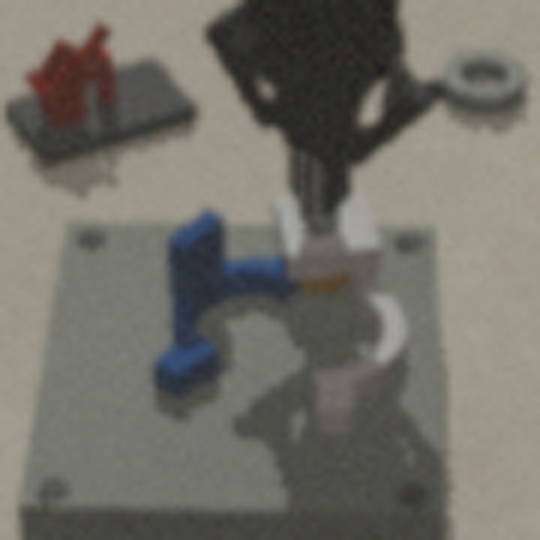

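Run:
```python
from ins import *
for z in (.105,.104,.103,.102,.101,.100,.099):
    s=robot.line_to([*F,z],velocity=.015,f_stop=22); p=robot.current_tool_pos();f=robot.current_contact_force(); print(z,s,p.round(4),f.round(1),robot.current_time_s())
    if s or f[2]>18: break
robot.pause(.3); print(robot.current_contact_force(),robot.current_tool_pos())
p=robot.current_tool_pos()
robot.line_to([*F,.15],velocity=.12)
robot.line_to([*(F+[-.035,-.035]),.20],velocity=.2); robot.pause(.15)
im,c=grab("wrist","t0.png"); print(robot.current_time_s())
cv2.imwrite("pics/t0z.png",cv2.resize(im[60:260,230:430,::-1],None,fx=3,fy=3,interpolation=cv2.INTER_CUBIC))
for z in(.08,.083,.086,.09): print(z,c.proj([*F,z]))
```

```text
0.105 False [0.5897 0.0493 0.105 ] [0.4 0.2 3.1] 33.1833
0.104 False [0.5897 0.0493 0.104 ] [0.8 0.5 2.3] 33.4333
0.103 False [0.5899 0.0494 0.1032] [ 0.6 -0.1  4.5] 33.6833
0.102 False [0.59   0.0493 0.1031] [-1.4 -0.7  8. ] 33.9333
0.101 False [0.5899 0.0493 0.1031] [-3.1  0.2 13.2] 34.1833
0.1 False [0.59   0.0494 0.1031] [-5.  -0.5 16.8] 34.4333
0.099 False [0.59   0.0494 0.103 ] [-5.7 -1.3 21.2] 34.6833
[-6.3677872  -0.23059211 22.35646855] [0.58998224 0.04935721 0.1030087 ]
36.2583
0.08 [[327.31874877 144.57513637]]
0.083 [[327.34679093 145.06162027]]
0.086 [[327.37551209 145.55987897]]
0.09 [[327.41490651 146.24329135]]
```

View pics/t0z.png

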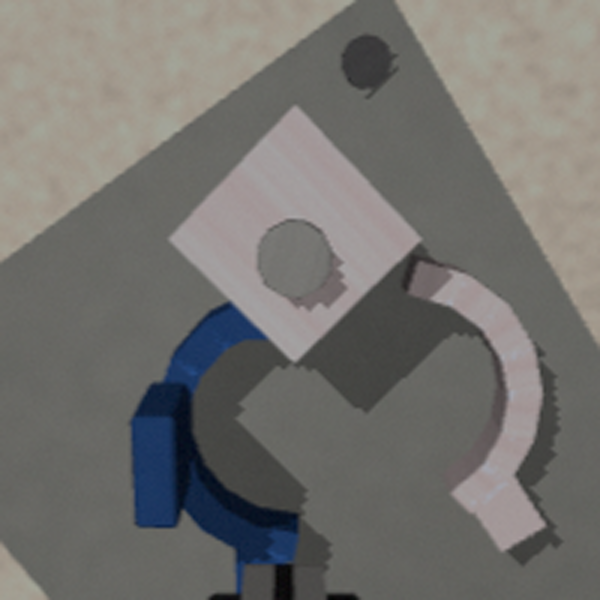

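Run:
```python
from ins import *
R=RT(ori)
p=tcp(.075)-.09*R[:,2]
robot.move_to(p,ori); robot.pause(.1)
im,c=grab("wrist","u0.png"); print(robot.current_time_s(),robot.current_contact_force())
q=c.proj([*F,.083])[0].astype(int); y,x=max(q[1]-60,0),max(q[0]-80,0)
cv2.imwrite("pics/u0z.png",cv2.resize(im[y:y+120,x:x+160,::-1],None,fx=4.5,fy=4.5,interpolation=cv2.INTER_CUBIC))
```

```text
37.3083 [ 0.15794809 -0.38081256  0.99139947]
```

View pics/u0z.png

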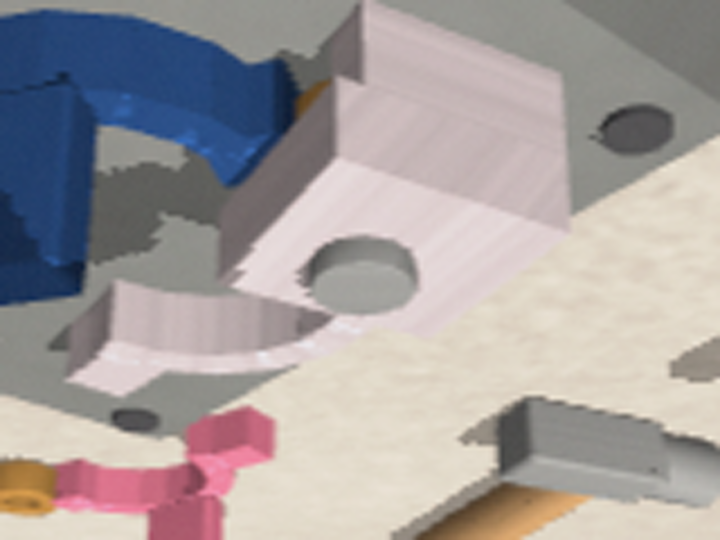

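The head sits flush on the fork, the half is in place, and the gripper is clear of everything. I'm handing the job in.

Run:
```python
from h import *
fingers.gripper_to(.5)
workorder.close_job(); print(robot.current_time_s())
```

```text
the job is handed in; nothing more can be done
the job is handed in; nothing more can be done
```

The clamp is joined and the job was handed in at about 38 s of the 66 s. `close_job` reports no verdict, so success rests on my own checks below.

**What I did:**
- **Loose half:** I gripped the blue half by its rib and slid it along the fixture into the fork. It stopped against the V at about 10 N. Seen through the fork's hole, the knuckle's hole and the orange plug looked in line.
- **Pin in:** I took the pin from the cradle and lowered it upright through the fork into the knuckle, where it met under 2 N. Then I let go.
- **Pin home:** With closed fingertips I pressed the head down until it stopped at a tool height of 103.0 mm. That is exactly the height for a flush head. It held there up to about 22 N.

**Last checks:** The final oblique picture shows the head flat on the fork with no gap and the half in place. The gripper was clear and touching nothing. None of my moves went near the other tools and parts, but I did not check each one in a last picture.

**What disagreed:**
- The half started about -0.39 rad from the fixture, not -0.6. I turned it to the nominal angle while sliding it.
- The first three sliding moves with a force stop halted early, with little force showing afterwards. I took these as false stops.
- While the plug was being driven, the force readings at each stop were only about 0 to 3 N, below the expected 5 N. I never saw the plug's final depth and infer it from the head height.

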